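# Purge the induction chamber: change over the gas valves, then oxygen flush

### The job

Purge the clear induction chamber with oxygen before its lid may be opened. The vaporiser is running and must never be dead-ended, so with a fingertip first push the blue lever of the chamber's valve round until it is fully open, in line with its pipe, and only then push the yellow lever of the nose cone's valve fully shut, crosswise. Then hold the green flush button on the console right down for three seconds and let it go; push gently, do not pinch the levers, and leave the black spare lever and all the things standing about as they are.

Things in the scene. Friction and masses are not known exactly. Their poses are not given: they have to be found in the camera images.
- station: anaesthesia station on a fixed light grey board 440 (x) x 480 (y) x 12. Origin on the worktop; x away from the robot, y left; board spans x -220..220, y -265..215. Header pipe along y at x -178 (top, with clamps, 65 above the worktop); three brass valves at x -130, outlet pipes to +x (tops below 66), a level lever on each. Left valve feeds the chamber, right the nose cone, the middle is a plugged spare
- chamber: clear lidded induction chamber behind the left valve, fixed on the board, 185 x 184, top 281 above the worktop; origin at the centre of its underside, at station x 122, y 110; its front lies 160 behind the lever pivots
- vaporiser_top (a point): centre of the top of the vaporiser's black dial, 160 above the worktop; the white drum below has radius 43; fixed on the board at station x 70, y -212, behind the console. A glass flowmeter and pipe 190 high stand 95 behind it. Between it and the chamber lies the mouse bed with the nose cone, all below 70
- chamber_handle (a joint): valve of the induction chamber: the left one, lever with blue sleeve. 0 = shut (crosswise, lever points to station +y, left), 1.571 = fully open (in line with its pipe, lever points to station -x, to the robot); rubber-buffered stops at both ends; opens counter-clockwise seen from above. Takes about 0.15 N m (3 N at the sleeve's middle), stays where it is left. At the start it is shut or nearly so (0 to 0.35)
- chamber_lever_mid (a point): middle of the blue sleeve of the chamber's lever, 56 from the pivot. The sleeve is 52 long (it reaches from 30 to 82 from the pivot), 14 wide, 15 high; its middle lies 96 above the worktop, so its top is at 103 and its underside at 88
- chamber_pivot (a point): point on the vertical axis of the chamber's lever, at the height of the middle of its sleeve (96 above the worktop); fixed to the station. Steel stem and hub of radius 11 below, a nut of radius 6 up to 101 above the worktop. In station axes it lies at x -130, y 110
- cone_handle (a joint): valve of the nose cone: the right one, lever with yellow sleeve. 0 = shut (crosswise, lever points to station +y, left), 1.571 = fully open (in line with its pipe, lever points to station -x, to the robot); rubber-buffered stops at both ends; opens counter-clockwise seen from above. Takes about 0.15 N m (3 N at the sleeve's middle), stays where it is left. At the start it is open or nearly so (1.25 to 1.57)
- cone_lever_mid (a point): middle of the yellow sleeve of the nose cone's lever, 56 from the pivot. The sleeve is 52 long (it reaches from 30 to 82 from the pivot), 14 wide, 15 high; its middle lies 96 above the worktop, so its top is at 103 and its underside at 88
- cone_pivot (a point): point on the vertical axis of the nose cone's lever, at the height of the middle of its sleeve (96 above the worktop); fixed to the station. Steel stem and hub of radius 11 below, a nut of radius 6 up to 101 above the worktop. In station axes it lies at x -130, y -110
- spare_handle (a joint): valve of the spare outlet: the middle one, lever with black sleeve, same make and same values, pivot at station x -130, y 0. It is shut (0) and stays so
- flush (a joint): travel of the oxygen flush button: 0 = up, 0.006 m = fully down; a spring, about 1.5 N to start it and 5 N fully down; it comes up when let go
- flush_top (a point): centre of the top of the flush button: a round green button, diameter 28, that stands 6 proud of its black collar (diameter 44) on top of the grey console at the right front of the board; its top is 82 above the worktop; it is pressed straight down; at station x -140, y -215
- timer: white bench timer, 70 x 62 x 20, lying on the worktop in front of the board. Not part of the job. Origin at the centre of its underside
- tape: yellow roll of label tape, outer diameter 60, 19 thick, lying flat on the left front corner of the board, below the height of the levers. Not part of the job. Origin at the centre of its underside
- marker: marker pen with blue cap, 132 long, 15 thick, lying on the worktop in front of the board. Not part of the job. Origin at the centre of its underside
- tub: white screw-lid tub, diameter 94, 91 tall, on the worktop beside the board (tub, can and bottle swap places). Not part of the job. Origin at the centre of its underside
- can: lime green canister, diameter 65, 85 tall, on the worktop beside the board. Not part of the job. Origin at the centre of its underside
- bottle: clear reagent bottle with blue cap, diameter 72, 139 tall, on the worktop beside the board. Not part of the job. Origin at the centre of its underside
- tips: pipette tip rack, yellow with grey lid, 83 x 121 x 72, on the worktop left of the board. Not part of the job. Origin at the centre of its underside

How it is judged:
By the outcome, as a careful person would: the job done as asked, in the order asked, and still so for the second after the job is handed in, with the robot touching nothing.
It also fails if it takes over 69 s, if anything falls off the work surface, if the arm or the gripper's body presses on something with over 40 N, if the wrist force passes 120 N, or if a joint passes its speed limit or range.

### The arm

A 7-joint arm with a two-finger parallel gripper is mounted at the origin on a cart in front of the work surface, level with it; the furniture and walls round the work are solid. World frame = base frame: x ahead of the robot, y to its left, z up, the work surface at z = 0. Lengths are in mm, angles in rad, forces in N, time in s.
With the tool pointing down it reaches from about 350 to 900 mm from the base axis. Payload 19.9 kg.
Tool frame: the origin (TCP) lies at the very end of the fingers, on their centre line; the grasp point (between the pads) lies robot.tcp_to_grasp behind it (robot.tcp_to_grasp is the distance from the TCP to the grasp point, in mm); x points along the fingers, z is the direction in which the jaws open and shut, and the axes are right-handed (so a half turn about x gives the same grasp; the last joint's range is limited). The gripper opens to 94 mm and grips with 3 to 60 N. Pads are 16 mm wide; open, the fingers measure 119 mm over their backs; the gripper's body (75 mm by 177 mm) begins 78 mm behind the grasp point.
Start: joints at [1.155, 0.417, -0.01, 1.614, 0.005, 1.111, -0.053], TCP at [228.796, -581.594, 205.425] pointing down, gripper open.
Joint ranges: [-2.81, 2.81], [-0.39, 2.02], [-1.27, 1.25], [0.06, 2.57], [-1.19, 4.33], [0.19, 2], [-2.82, 2.82]. Speed limits (rad/s): [1.89, 1.89, 2.39, 2.39, 3.01, 3.01, 3.01].

### API

Orientations are given as [roll, pitch, yaw] about the fixed x, y, z axes, in that order (R = Rz(yaw) Ry(pitch) Rx(roll)).
In Python, from cell import robot gives the robot as it stands.
- The arm moves only by the tool drive_tool, never from a script. Its argument "targets" is one flat list of numbers, 5 for each row, row after row: the shift along the tool's x, y, z in mm, then the turn about the tool's x in degrees, then the closure, from 0 (fully open) to 1 (shut). In form: [x, y, z, yaw, grip, x, y, z, yaw, grip, ...]. A call has 1 to 8 rows; each row shifts and turns the commanded pose from where the row before left it, along the tool's axes as they then stand; what a row does not reach is not made up. A row lasts 1/10 s, in which the tool goes at most 50 mm and 8.59 degrees, less where a joint would pass 70% of its speed; a pose out of reach is approached as far as the arm can. A call is refused whole if a number of a shift passes 50 or a number of a turn 8.59, either way. A call with a gripper value outside its range is refused whole. The fingers move at their own pace and stop on an object; "squeeze" is the grip in N (left out, the last holds). Time passes only in rows, so rows that do not move let the fingers close. It gives the time, the measured TCP pose, the force and the opening at its end, in the units of the state.
- robot.state(): the state, without advancing time (a new reading comes with each control period).
- robot.snapshot(name): name is "scene" or "top" or "wrist"; returns a dict with "color" (420x560x3 uint8, blue, green, red), "camera_matrix" (3x3 intrinsics, pixels), "position" and "rotation" of the camera in the world. Camera axes: x right, y down, z forward; pixel columns grow to the right and rows downward; lengths in mm; the calibration is good to about 2 mm. A picture is of the moment at which its call begins. There is no depth.
- robot.job_done(): hands the job in, once; it reports no verdict.
The state is a dict: "clock": time; "qpos": joint angles; "qd": joint speeds; "tau": joint torques, N m; "eef_pos": TCP position; "orientation": TCP orientation; "wrist_force": force on the tool from outside, world axes, zero at the start; "wrist_torque": the same for the moment, N m; "opening": opening from 0.0 (shut) to 1.0 (fully open).
Only numpy, scipy, OpenCV 4.12 (cv2) and the standard library are available. Lean on these libraries where they do the work, as an engineer would, in place of code of your own. Each camera call takes 0.05 s, during which the arm holds its last target.

## Working session

There is one attempt and no reset: what is moved stays moved. The work goes in short steps, Python scripts to look and compute and a tool call to move; the robot and the scene stay as the last step left them, time stands still between calls to the robot, and variables do not carry over. Pictures are saved under pics/ and viewed, and the job is handed in when it is done.

Besides the shell and the picture viewer there is one more tool, called after "Call:" in YAML: its name, and indented under it one key for each argument. drive_tool: Moves the arm, as the interface text tells. Its arguments: {"type":"object","properties":{"targets":{"type":"array","items":{"type":"number"}},"squeeze":{"type":"number"}},"required":["targets"]}

```bash
mkdir -p pics; ls
python3 - <<'E'
from cell import robot
import cv2,numpy as np
print(robot.state(), robot.tcp_to_grasp)
for n in ("scene","top"):
    s=robot.snapshot(n); cv2.imwrite(f"pics/{n}0.png",s["color"]); np.savez(f"{n}0.npz",**s)
    print(n,s["camera_matrix"].tolist(),s["position"],np.round(s["rotation"],4).tolist())
E
```

```text
pics
{'clock': 0.0, 'qpos': array([ 1.15449545,  0.41793572, -0.01032318,  1.61415662,  0.0046996 ,
        1.11073067, -0.05300192]), 'qd': array([-0.00125398, -0.00055176, -0.00049242, -0.00019033, -0.00205585,
        0.00075803, -0.00039185]), 'tau': array([-7.50492745e-04, -8.51255965e+01,  6.38162736e-01, -4.25999987e+01,
       -4.89633554e-02,  1.84665166e-02,  8.54841232e-05]), 'eef_pos': array([ 228.66535232, -581.26115025,  204.8564584 ]), 'orientation': array([-3.07319218,  1.56958995,  2.0140222 ]), 'wrist_force': array([ 0.15154153, -0.20556513,  1.75727347]), 'wrist_torque': array([0.04193113, 0.02625724, 0.02913952]), 'opening': 1.0028097147332793} 18.8
scene [[425.1236938697017, 0.0, 276.75287846279855], [0.0, 425.1236938697017, 206.92145520573777], [0.0, 0.0, 1.0]] [-258.88828605  691.97231493  985.79366821] [-2.2323, 0.0201, -2.2691]
top [[538.9608755160382, 0.0, 272.5540840891283], [0.0, 538.9608755160382, 207.5794770748142], [0.0, 0.0, 1.0]] [ 447.51722323  -17.86946775 1514.80537335] [-3.0514, 0.0192, -1.5966]
```

View pics/scene0.png

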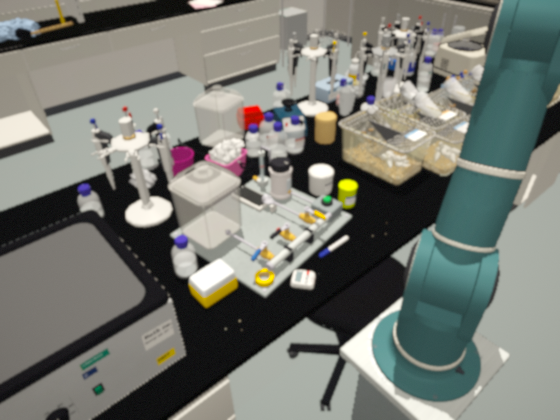

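View pics/top0.png

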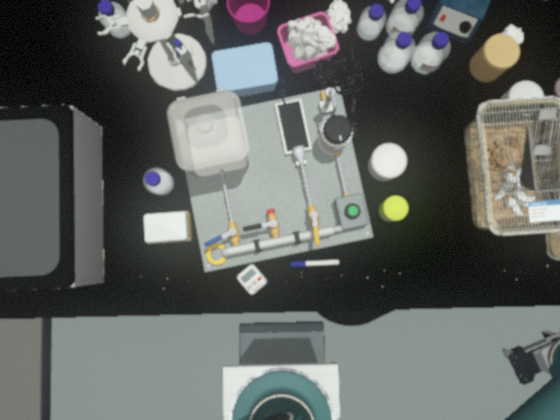

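The top view shows the board turned slightly. The blue lever is at about (216,240), the yellow at (316,235), the green button at (352,211), and tub and can are right of the board. I'll zoom in.

```bash
cat > h.py <<'E'
import numpy as np,cv2
from scipy.spatial.transform import Rotation as R
def load(n): return dict(np.load(n))
def ray(s,u,v,z):
    K=s["camera_matrix"]; r=np.array(s["rotation"]); Rm=R.from_euler('xyz',r).as_matrix() if r.shape==(3,) else r
    d=Rm@np.linalg.inv(K)@np.array([u,v,1.]); p=np.array(s["position"]); return p+d*(z-p[2])/d[2]
def proj(s,P):
    r=np.array(s["rotation"]); Rm=R.from_euler('xyz',r).as_matrix() if r.shape==(3,) else r
    q=s["camera_matrix"]@(Rm.T@(np.asarray(P,float)-s["position"])); return q[:2]/q[2]
def blobs(s,lo,hi,roi,amin=6):
    h=cv2.cvtColor(s["color"],cv2.COLOR_BGR2HSV); m=cv2.inRange(h,np.array(lo),np.array(hi))
    k=np.zeros_like(m); x0,y0,x1,y1=roi; k[y0:y1,x0:x1]=m[y0:y1,x0:x1]
    n,l,st,c=cv2.connectedComponentsWithStats(k)
    return [(st[i].tolist(),c[i].round(2).tolist()) for i in range(1,n) if st[i][4]>=amin],k
E
python3 - <<'E'
from h import *
s=load("top0.npz"); roi=(180,180,380,275)
for nm,lo,hi,z in (("green",(50,120,40),(85,255,255),82),("blue",(95,90,50),(125,255,255),96),("yel",(15,100,100),(34,255,255),96)):
    for b in blobs(s,lo,hi,roi)[0]: print(nm,b,ray(s,*b[1],z).round(1))
c=s["color"][180:280,180:380]; cv2.imwrite("pics/c.png",cv2.resize(c,None,fx=4,fy=4,interpolation=cv2.INTER_CUBIC))
E
```

```text
blue ([205, 236, 16, 10, 53], [212.57, 240.7]) [493.3 166.4  96. ]
blue ([290, 261, 15, 6, 86], [297.31, 263.55]) [427.7 -54.9  96. ]
yel ([309, 206, 6, 6, 21], [310.95, 208.14]) [572.2 -95.2  96. ]
yel ([269, 214, 6, 5, 24], [271.12, 215.79]) [554.9  10.4  96. ]
yel ([230, 223, 6, 4, 19], [232.32, 224.37]) [535.  113.5  96. ]
yel ([271, 227, 7, 9, 48], [274.46, 231.42]) [513.4   2.7  96. ]
yel ([313, 227, 6, 18, 79], [315.76, 235.14]) [ 500.7 -105.5   96. ]
yel ([232, 234, 7, 11, 50], [234.98, 239.48]) [494.9 107.2  96. ]
yel ([206, 244, 21, 21, 170], [214.58, 254.54]) [456.8 161.7  96. ]
```

View pics/c.png

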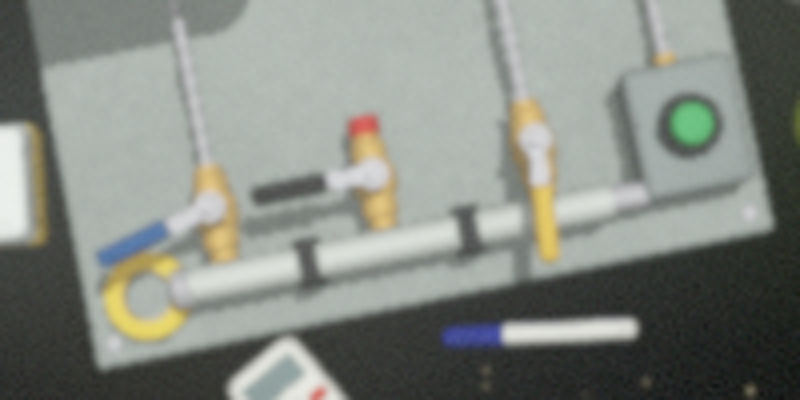

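Run:
```python
from h import *
s=load("top0.npz")
def c(x,y,z): return ray(s,(x+.5)/4-.5+180,(y+.5)/4-.5+180,z)
M={"pc":(211,207,101,-130,110),"ps":(372,174,101,-130,0),"pn":(536,140,101,-130,-110),"btn":(692,123,82,-140,-215),"c1":(100,370,12,-220,215),"c2":(775,230,12,-220,-265)}
W=np.array([c(*v[:3]) for v in M.values()]); S=np.array([v[3:] for v in M.values()],float)
w=W[:,:2]; mw,ms=w.mean(0),S.mean(0)
A=(S-ms);B=(w-mw); th=np.arctan2((A[:,0]*B[:,1]-A[:,1]*B[:,0]).sum(),(A*B).sum())
Rm=np.array([[np.cos(th),-np.sin(th)],[np.sin(th),np.cos(th)]]); t=mw-Rm@ms
print("th",np.degrees(th),"t",t)
for k,a,b in zip(M,w,S): print(k,a.round(1),(Rm@b+t-a).round(1))
for n,x,y in (("blue",133,243),("yel",543,223)):
    p=c(x,y,98)[:2]; q=Rm.T@(p-t); pv=np.array([-130,110 if n=="blue" else -110]); d=q-pv; print(n,p.round(1),"station",q.round(1),"r",np.hypot(*d).round(1),"angle",np.arctan2(-d[0],d[1]).round(3))
np.savez("st.npz",th=th,t=t)
for n in((-130,110),(-130,-110),(-140,-215)): print(n,(Rm@np.array(n)+t).round(1))
from cell import robot
st=robot.state(); print(R.from_euler('xyz',st["orientation"]).as_matrix().round(3))
```

```text
th 10.255809817275345 t [663.51928489  29.36762917]
pc [516.2 113.2] [-0.2  1.3]
ps [535.1   6.9] [ 0.5 -0.7]
pn [ 554.5 -101.4] [ 0.7 -0.6]
btn [ 564.5 -206.5] [-0.4 -0.6]
c1 [409.4 200.8] [-0.7  1. ]
c2 [ 494.1 -270.2] [ 0.1 -0.3]
blue [494.  165.3] station [-142.6  163.9] r 55.4 angle 0.229
yel [ 500.  -104.4] station [-184.7 -102.5] r 55.2 angle 1.434
(-130, 110) [516.  114.5]
(-130, -110) [ 555.2 -102. ]
(-140, -215) [ 564.  -207.1]
[[-0.     0.931  0.366]
 [ 0.001  0.366 -0.931]
 [-1.    -0.    -0.001]]
```

Call:
drive_tool:
  targets: [0, 15, -2, -1.5, 1, 0, 37, -3, -3.5, 1, 0, 37, -3, -3.5, 1, 0, 37, -3, -3.5, 1, 0, 37, -3, -3.5, 1, 0, 37, -3, -3.5, 1, 0, 37, -3, -3.5, 1, 0, 37, -3, -3.5, 1]
  squeeze: 10

```text
clock: 0.9
eef_pos: [446.7, -412.9, 205.3]
orientation: [2.236, 1.57, 1.498]
wrist_force: [-0.7, -0.4, -0.5]
opening: 0.354
```

Call:
drive_tool:
  targets: [0, 37, -3, -3.5, 1, 0, 37, -3, -3.5, 1, 0, 37, -3, -3.5, 1, 0, 37, -3, -3.5, 1, 0, 37, -3, -3.5, 1, 0, 37, -3, -3.5, 1, 0, 37, -3, -3.5, 1, 0, 37, -3, -3.5, 1]

```text
clock: 1.7
eef_pos: [572.7, -147.3, 205.4]
orientation: [1.93, 1.57, 1.681]
wrist_force: [0.3, -0.3, -0.3]
opening: 0.006
```

```bash
cat >> h.py <<'E'
_s=np.load("st.npz"); TH=float(_s["th"]); T=_s["t"]
Rs=np.array([[np.cos(TH),-np.sin(TH)],[np.sin(TH),np.cos(TH)]])
def s2w(p): return Rs@np.asarray(p,float)+T
def tool():
    from cell import robot
    st=robot.state(); M=R.from_euler('xyz',st["orientation"]).as_matrix(); return st,M
def goto(w,zhead=None):
    st,M=tool(); d=M.T@(np.array(w)-st["eef_pos"]); zh=np.degrees(np.arctan2(M[1,2],M[0,2]))
    print("pos",st["eef_pos"].round(1),"station",(Rs.T@(st["eef_pos"][:2]-T)).round(1),"zhead",round(zh,1),"shift xyz",d.round(1),"F",st["wrist_force"].round(1),"t",st["clock"],"open",round(st["opening"],2))
    print("q",st["qpos"].round(2), "turn(x)" , None if zhead is None else round((zh-zhead+180)%360-180,1))
E
python3 - <<'E'
from h import *
goto([520.8,177.6,205],np.degrees(TH+.229))
E
```

```text
pos [ 572.7 -147.3  205.4] station [-120.8 -157.7] zhead -14.3 shift xyz [   0.5  302.1 -130.4] F [ 0.3 -0.3 -0.3] t 1.7 open 0.01
q [ 0.51  0.38 -0.39  1.69  0.16  1.1  -0.18] turn(x) -37.7
```

Call:
drive_tool:
  targets: [0, 36, -2, -4.5, 1, 0, 36, -2, -4.5, 1, 0, 36, -2, -4.5, 1, 0, 36, -2, -4.5, 1, 0, 36, -2, -4.5, 1, 0, 36, -2, -4.5, 1, 0, 36, -2, -4.5, 1, 0, 20, 0, -4.5, 1]

```text
clock: 2.5
eef_pos: [555.6, 122.4, 205.6]
orientation: [1.297, 1.57, 1.68]
wrist_force: [0.4, -1.0, -0.5]
opening: 0.006
```

Run:
```python
from h import *
goto([520.8,177.6,205],np.degrees(TH+.229))
```

```text
pos [555.6 122.4 205.6] station [-89.6 110.8] zhead 21.9 shift xyz [  0.7  64.2 -11.7] F [ 0.4 -1.  -0.5] t 2.5 open 0.01
q [ 0.22  0.38 -0.61  1.74  0.24  1.1  -0.09] turn(x) -1.4
```

Call:
drive_tool:
  targets: [0, 22, -4, -1.4, 1, 0, 22, -4, 0, 1, 0, 20, -4, 0, 1, 0, 0, 0, 0, 1, 0, 0, 0, 0, 1]

```text
clock: 3.0
eef_pos: [521.2, 173.1, 205.5]
orientation: [-1.706, 1.57, -1.307]
wrist_force: [0.3, -1.5, 0.2]
opening: 0.006
```

Run:
```python
from h import *
from cell import robot
goto([520.8,177.6,84],np.degrees(TH+.229))
for n in ("top","wrist"):
    s=robot.snapshot(n); np.savez(n+"1.npz",**s)
    c=s["color"] if n=="wrist" else cv2.resize(s["color"][120:280,150:390],None,fx=3,fy=3)
    cv2.imwrite(f"pics/{n}1.png",c)
```

```text
pos [521.2 173.1 205.5] station [-114.4  166.7] zhead 22.9 shift xyz [121.5   4.4   1.4] F [ 0.3 -1.5  0.2] t 3.0 open 0.01
q [ 0.15  0.34 -0.65  1.79  0.23  1.09 -0.18] turn(x) -0.5
```

View pics/wrist1.png

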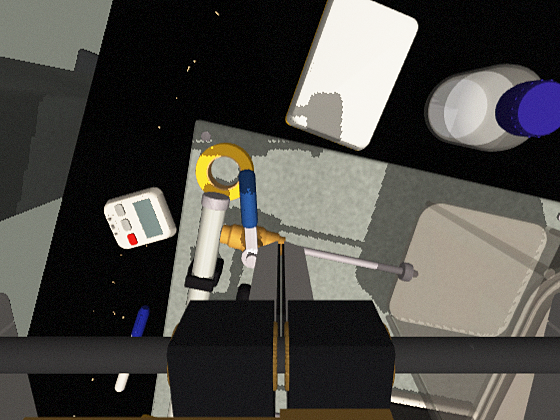

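View pics/top1.png

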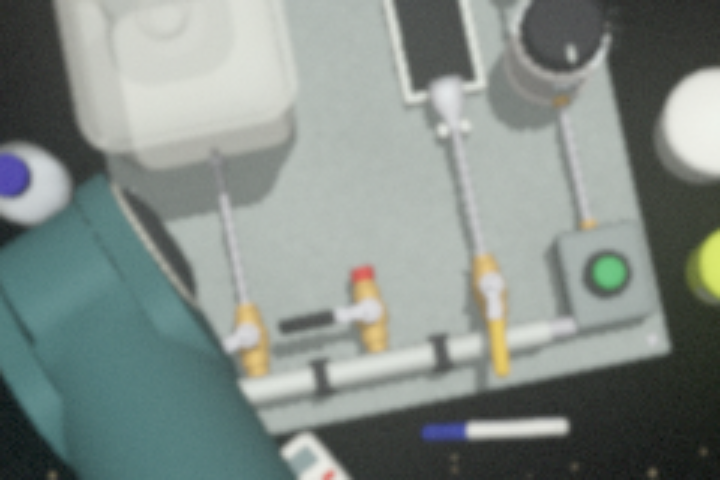

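The wrist view shows the closed tip at (281,243), with the blue sleeve at (248,200) and its pivot nut at (250,258). I'll cross-check these positions by ray casting.

Run:
```python
from h import *
s=load("wrist1.npz")
for n,u,v,z in (("sleeve",248,198,100),("nut",250,258,101)):
    p=ray(s,u,v,z); print(n,p.round(1),(Rs.T@(p[:2]-T)).round(1))
print(proj(s,tool()[0]["eef_pos"]))
```

```text
sleeve [493.7 169.3 100. ] [-142.2  167.9]
nut [515.6 118.6 101. ] [-129.7  114.2]
[279.0041161  257.28732772]
```

Call:
drive_tool:
  targets: [20, 2, 2, 0, 1, 25, 0, 0, 0, 1, 25, 0, 0, 0, 1, 20, 0, 0, 0, 1, 15, 0, 0, 0, 1, 10, 0, 0, 0, 1, 5, 0, 0, 0, 1, 0, 0, 0, 0, 1]

```text
clock: 3.9
eef_pos: [522.6, 175.4, 85.3]
orientation: [2.714, 1.571, 3.113]
wrist_force: [-0.1, -0.0, -0.3]
opening: 0.009
```

Run:
```python
from h import *
goto([520.8,177.6,84],np.degrees(TH+.229))
from cell import robot
s=robot.snapshot("wrist"); cv2.imwrite("pics/w2.png",s["color"])
```

```text
pos [522.6 175.4  85.3] station [-112.6  168.8] zhead 22.9 shift xyz [ 1.3  2.7 -0.8] F [-0.1 -0.  -0.3] t 3.9 open 0.01
q [ 0.08  0.5  -0.58  1.88  0.36  0.86 -0.28] turn(x) -0.5
```

View pics/w2.png

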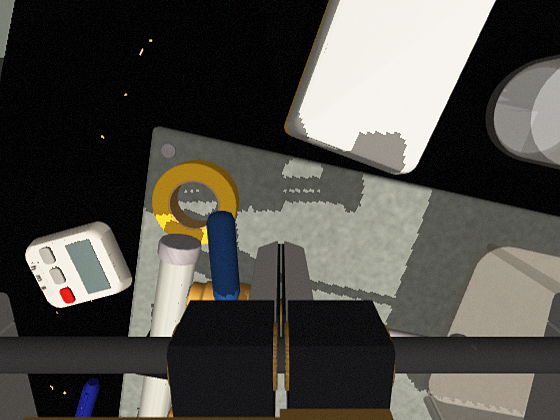

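Call:
drive_tool:
  targets: [0, 0, -4, 0, 1, 0, 0, -4, 0, 1, 0, 0, -2, 0, 1, 0, 1, -2.8, -3, 1, 0, 1, -2.8, -3, 1, 0, 1, -2.8, -3, 1, 0, 1, -2.8, -3, 1, 0, 1, -2.8, -3, 1]

```text
clock: 4.75
eef_pos: [499.3, 169.2, 85.9]
orientation: [-0.464, 1.569, 0.199]
wrist_force: [4.1, 0.4, -0.7]
opening: 0.002
```

```bash
cat >> h.py <<'E'
def rel(piv):
    st,M=tool(); p=Rs.T@(st["eef_pos"][:2]-T)-np.array(piv)
    w=Rs@p; print("radial y",(w@M[:2,1]).round(1),"z",(w@M[:2,2]).round(1),"tool a(deg)",round(np.degrees(np.arctan2(M[1,2],M[0,2])-TH),1),"Ftool",(M.T@st["wrist_force"]).round(1))
E
python3 - <<'E'
from h import *
goto([520.8,177.6,84]); rel((-130,110))
from cell import robot
s=robot.snapshot("wrist"); cv2.imwrite("pics/w3.png",s["color"])
E
```

```text
pos [499.3 169.2  85.9] station [-136.7  166.8] zhead 38.0 shift xyz [ 2.  -6.6 22.1] F [ 4.1  0.4 -0.7] t 4.75 open 0.0
q [ 0.14  0.48 -0.65  1.94  0.38  0.85 -0.05] turn(x) None
radial y 53.4 z 20.5 tool a(deg) 27.7 Ftool [ 0.7 -2.2  3.5]
```

View pics/w3.png

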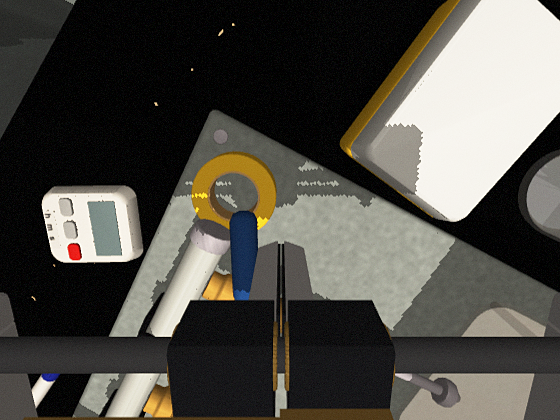

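The sleeve touches the left finger with a force of about 4 N, so I'll continue the arc.

Call:
drive_tool:
  targets: [0, 1, -2.8, -3, 1, 0, 1, -2.8, -3, 1, 0, 1, -2.8, -3, 1, 0, 1, -2.8, -3, 1, 0, 1, -2.8, -3, 1, 0, 1, -2.8, -3, 1, 0, 1, -2.8, -3, 1, 0, 1, -2.8, -3, 1]

```text
clock: 5.6
eef_pos: [478.6, 158.1, 85.9]
orientation: [-0.674, 1.569, 0.407]
wrist_force: [3.1, 1.1, -0.5]
opening: 0.003
```

Run:
```python
from h import *
goto([520.8,177.6,84]); rel((-130,110))
```

```text
pos [478.6 158.1  85.9] station [-159.1  159.6] zhead 61.9 shift xyz [  2.  -28.1  37.1] F [ 3.1  1.1 -0.5] t 5.6 open 0.0
q [ 0.24  0.47 -0.76  2.    0.43  0.84  0.32] turn(x) None
radial y 53.6 z 20.9 tool a(deg) 51.7 Ftool [ 0.5 -2.2  2.4]
```

Call:
drive_tool:
  targets: [0, 1, -2.8, -3, 1, 0, 1, -2.8, -3, 1, 0, 1, -2.8, -3, 1, 0, 1, -2.8, -3, 1, 0, 1, -2.8, -3, 1, 0, 1, -2.8, -3, 1, 0, 1, -2.8, -3, 1, 0, 1, -2.8, -3, 1]

```text
clock: 6.4
eef_pos: [464.1, 139.4, 85.9]
orientation: [-1.018, 1.569, 0.481]
wrist_force: [2.3, 2.2, 0.9]
opening: 0.005
```

Run:
```python
from h import *
goto([520.8,177.6,84]); rel((-130,110))
from cell import robot
s=robot.snapshot("wrist"); cv2.imwrite("pics/w4.png",s["color"])
```

```text
pos [464.1 139.4  85.9] station [-176.6  143.7] zhead 85.9 shift xyz [  2.  -53.8  42.2] F [2.3 2.2 0.9] t 6.4 open 0.01
q [ 0.36  0.47 -0.87  2.04  0.48  0.84  0.72] turn(x) None
radial y 53.5 z 21.2 tool a(deg) 75.7 Ftool [-0.9 -2.2  2.4]
```

View pics/w4.png

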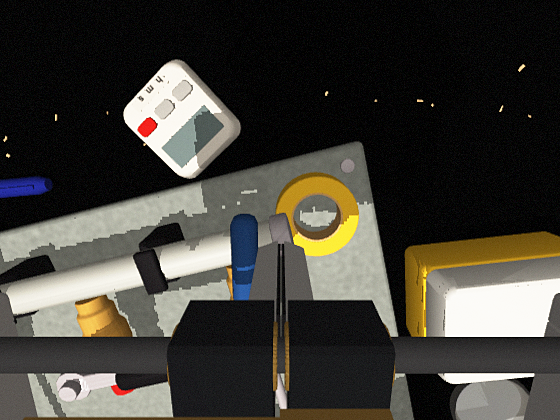

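Call:
drive_tool:
  targets: [0, 1, -2.8, -3, 1, 0, 1, -2.8, -3, 1, 0, 1, -2.8, -3, 1, 0, 1, -2.8, -3, 1, 0, 1, -2.8, -3, 1, 0, 0, -1, 0, 1]

```text
clock: 7.05
eef_pos: [459.4, 125.2, 85.8]
orientation: [-0.48, 1.569, 1.281]
wrist_force: [-1.1, 13.4, -0.3]
opening: 0.007
```

Run:
```python
from h import *
goto([520.8,177.6,84]); rel((-130,110))
```

```text
pos [459.4 125.2  85.8] station [-183.8  130.6] zhead 100.9 shift xyz [  1.9 -70.2  39.9] F [-1.1 13.4 -0.3] t 7.05 open 0.01
q [ 0.45  0.48 -0.93  2.06  0.51  0.85  0.97] turn(x) None
radial y 53.5 z 21.2 tool a(deg) 90.6 Ftool [ 0.4 -1.5 13.3]
```

The force has risen to 13 N, so the lever is at its stop. I'll push slightly further, then back off and look.

Call:
drive_tool:
  targets: [0, 0, -1, 0, 1, 0, 0, 0, 0, 1, 0, 0, 0, 0, 1]

```text
clock: 7.35
eef_pos: [459.5, 125.2, 85.8]
orientation: [-0.406, 1.568, 1.354]
wrist_force: [-0.6, 13.5, -1.9]
opening: 0.005
```

Run:
```python
from h import *
goto([520.8,177.6,84]); rel((-130,110))
```

```text
pos [459.5 125.2  85.8] station [-183.7  130.6] zhead 100.8 shift xyz [  2.  -70.1  39.9] F [-0.6 13.5 -1.9] t 7.35 open 0.01
q [ 0.45  0.48 -0.94  2.06  0.51  0.85  0.97] turn(x) None
radial y 53.5 z 21.2 tool a(deg) 90.6 Ftool [ 1.9 -1.9 13.4]
```

Call:
drive_tool:
  targets: [0, 0, 5, 0, 1, 0, 0, 10, 0, 1, 0, 0, 10, 0, 1, -20, 0, 0, 0, 1, -30, 0, 0, 0, 1, -30, 0, 0, 0, 1, -30, 0, 0, 0, 1, 0, 0, 0, 0, 1]

```text
clock: 8.15
eef_pos: [456.0, 148.8, 198.5]
orientation: [-1.726, 1.566, 0.035]
wrist_force: [-0.5, -1.0, -0.3]
opening: 0.005
```

Run:
```python
from h import *
goto([520.8,177.6,84]); rel((-130,110))
from cell import robot
s=robot.snapshot("wrist"); np.savez("w5.npz",**s); cv2.imwrite("pics/w5.png",s["color"])
```

```text
pos [456.  148.8 198.5] station [-182.9  154.5] zhead 100.9 shift xyz [114.7 -68.5  16.1] F [-0.5 -1.  -0.3] t 8.15 open 0.01
q [ 0.54  0.32 -1.08  1.95  0.32  1.06  1.09] turn(x) None
radial y 52.4 z 45.1 tool a(deg) 90.6 Ftool [ 0.3  0.7 -0.9]
```

View pics/w5.png

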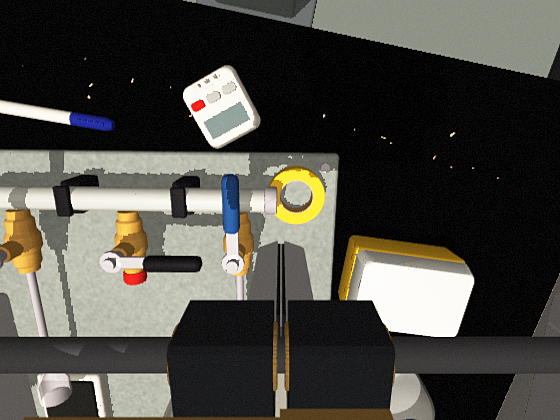

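Run:
```python
from h import *
s=load("w5.npz")
b,m=blobs(s,(100,90,40),(125,255,255),(210,160,260,245),50); print(b)
ys,xs=np.nonzero(m); P=np.array([ray(s,x,y,98)[:2] for x,y in zip(xs,ys)])
vx,vy,x0,y0=cv2.fitLine(P.astype(np.float32),cv2.DIST_L2,0,.01,.01).ravel()
d=Rs.T@np.array([vx,vy]); d*=-np.sign(d[0]); print("axis angle",np.degrees(np.arctan2(-d[0],d[1])),"mid station",Rs.T@(P.mean(0)-T))
n=Rs.T@(ray(s,233,264,101)[:2]-T); print("nut",n); d=Rs.T@(P.mean(0)-T)-n; print(np.degrees(np.arctan2(-d[0],d[1])))
```

```text
[([221, 174, 19, 60, 954], [230.38, 203.31])]
axis angle 89.70566918041001 mid station [-185.55898693  112.02456559]
nut [-131.27809939  113.16786818]
91.20662596312431
```

The blue lever is measured at 90°, fully open. Next is the yellow lever.

Run:
```python
from h import *
a=1.434; L=np.array([-np.sin(a),np.cos(a)]); P=np.array([np.cos(a),np.sin(a)])
w=s2w(np.array([-130,-110])+55*L-31*P); print(w); goto([*w,198],np.degrees(TH+a))
```

```text
[ 501.53792805 -135.31327786]
pos [455.4 148.1 196.6] station [-183.6  153.9] zhead 100.8 shift xyz [  -1.2    8.  -287.1] F [ 0.6 -0.4 -1.4] t 8.2 open 0.0
q [ 0.54  0.32 -1.07  1.95  0.32  1.05  1.09] turn(x) 8.4
```

Call:
drive_tool:
  targets: [0, 1, -20, 0, 1, 0, 1, -40, 0, 1, 0, 1, -45, 0, 1, 0, 1, -45, 0, 1, 0, 1, -45, 0, 1, 0, 1, -40, 0, 1, 0, 1, -32, 0, 1, 0, 1, -20, 0, 1]

```text
clock: 9.0
eef_pos: [500.7, -138.0, 194.0]
orientation: [1.131, 1.569, 2.889]
wrist_force: [0.1, 1.0, -0.0]
opening: 0.005
```

Call:
drive_tool:
  targets: [0, 0, 0, 4, 1, 0, 0, 0, 4.4, 1, 0, 0, 0, 0, 1]

```text
clock: 9.3
eef_pos: [500.7, -135.4, 194.3]
orientation: [1.261, 1.569, 2.873]
wrist_force: [0.5, -0.2, 0.1]
opening: 0.008
```

Run:
```python
from h import *
goto([501.5,-135.3,84],np.degrees(TH+1.434));rel((-130,-110))
from cell import robot
s=robot.snapshot("wrist"); np.savez("w6.npz",**s); cv2.imwrite("pics/w6.png",s["color"])
```

```text
pos [ 500.7 -135.4  194.3] station [-189.5 -133.1] zhead 92.4 shift xyz [110.3  -0.9   0. ] F [ 0.5 -0.2  0.1] t 9.3 open 0.01
q [ 0.97  0.37 -0.93  1.86  0.34  1.08  1.52] turn(x) -0.0
radial y 55.8 z -31.1 tool a(deg) 82.1 Ftool [-0.1 -0.5 -0.2]
```

View pics/w6.png

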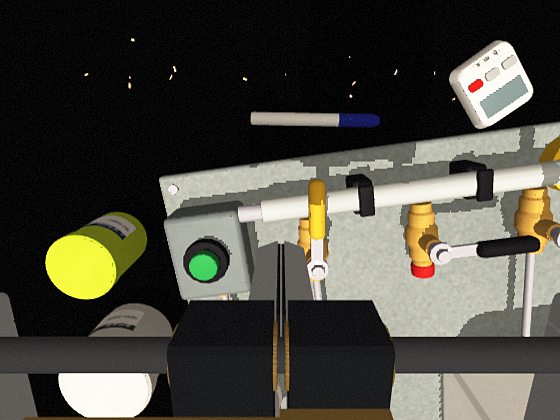

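The yellow sleeve is at (317,208), right of the tip, and the console edge at (248,260) is left of it. The tip can come down between them.

Call:
drive_tool:
  targets: [20, 0, 0, 0, 1, 25, 0, 0, 0, 1, 25, 0, 0, 0, 1, 20, 0, 0, 0, 1, 12, 0, 0, 0, 1, 6, 0, 0, 0, 1, 0, 0, 0, 0, 1]

```text
clock: 10.05
eef_pos: [501.0, -135.5, 87.1]
orientation: [0.966, 1.57, 2.581]
wrist_force: [0.1, 0.7, 0.2]
opening: 0.007
```

Run:
```python
from h import *
goto([501.5,-135.3,84],np.degrees(TH+1.434));rel((-130,-110))
from cell import robot
s=robot.snapshot("wrist"); cv2.imwrite("pics/w7.png",s["color"])
```

```text
pos [ 501.  -135.5   87.1] station [-189.2 -133.3] zhead 92.5 shift xyz [ 3.1 -0.5  0.2] F [0.1 0.7 0.2] t 10.05 open 0.01
q [ 0.87  0.52 -0.84  1.96  0.5   0.88  1.39] turn(x) 0.1
radial y 55.6 z -31.1 tool a(deg) 82.3 Ftool [-0.2 -0.1  0.7]
```

View pics/w7.png

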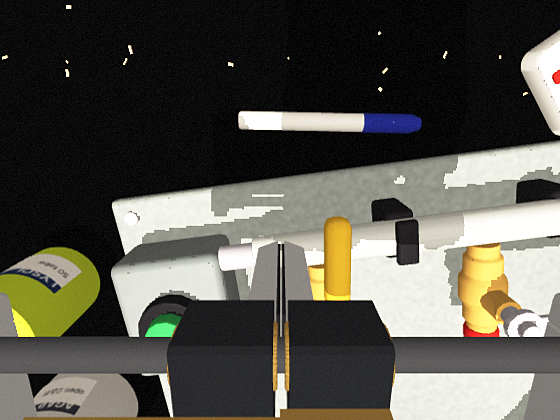

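Call:
drive_tool:
  targets: [2, 0, 4, 0, 1, 0, 0, 4, 0, 1, 0, 0, 2, 0, 1, 0, 1, 2.9, 3, 1, 0, 1, 2.9, 3, 1, 0, 1, 2.9, 3, 1, 0, 1, 2.9, 3, 1, 0, 1, 2.9, 3, 1]

```text
clock: 10.9
eef_pos: [496.4, -111.2, 85.7]
orientation: [2.974, 1.57, -1.959]
wrist_force: [-1.7, -2.2, 1.2]
opening: 0.007
```

Run:
```python
from h import *
goto([501.5,-135.3,84],np.degrees(TH+1.434));rel((-130,-110))
from cell import robot
s=robot.snapshot("wrist"); cv2.imwrite("pics/w8.png",s["color"])
```

```text
pos [ 496.4 -111.2   85.7] station [-189.5 -108.6] zhead 77.3 shift xyz [  1.7 -10.2 -22.4] F [-1.7 -2.2  1.2] t 10.9 open 0.01
q [ 0.8   0.48 -0.78  1.98  0.45  0.85  1.12] turn(x) -15.1
radial y 55.3 z -21.9 tool a(deg) 67.1 Ftool [-1.2  1.2 -2.5]
```

View pics/w8.png

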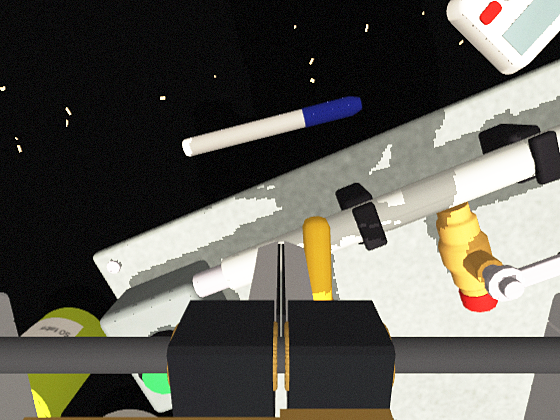

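The tip is touching the yellow sleeve at 2.5 N, and I'll keep pushing.

Call:
drive_tool:
  targets: [0, 1, 2.9, 3, 1, 0, 1, 2.9, 3, 1, 0, 1, 2.9, 3, 1, 0, 1, 2.9, 3, 1, 0, 1, 2.9, 3, 1, 0, 1, 2.9, 3, 1, 0, 1, 2.9, 3, 1, 0, 1, 2.9, 3, 1]

```text
clock: 11.75
eef_pos: [497.9, -86.7, 85.5]
orientation: [2.543, 1.57, -2.808]
wrist_force: [-4.4, -1.0, -0.2]
opening: 0.007
```

Run:
```python
from h import *
goto([501.5,-135.3,84]);rel((-130,-110))
```

```text
pos [497.9 -86.7  85.5] station [-183.7  -84.8] zhead 53.4 shift xyz [  1.5 -31.9 -36.8] F [-4.4 -1.  -0.2] t 11.75 open 0.01
q [ 0.68  0.45 -0.69  1.99  0.39  0.83  0.7 ] turn(x) None
radial y 55.1 z -21.9 tool a(deg) 43.2 Ftool [ 0.2  3.  -3.4]
```

Call:
drive_tool:
  targets: [0, 1, 2.9, 3, 1, 0, 1, 2.9, 3, 1, 0, 1, 2.9, 3, 1, 0, 1, 2.9, 3, 1, 0, 1, 2.9, 3, 1, 0, 1, 2.9, 3, 1, 0, 1, 2.9, 3, 1, 0, 1, 2.9, 3, 1]

```text
clock: 12.55
eef_pos: [509.2, -65.0, 85.4]
orientation: [2.664, 1.57, -3.105]
wrist_force: [-3.8, -0.4, -0.2]
opening: 0.002
```

Run:
```python
from h import *
goto([501.5,-135.3,84]);rel((-130,-110))
from cell import robot
s=robot.snapshot("wrist"); cv2.imwrite("pics/w9.png",s["color"])
```

```text
pos [509.2 -65.   85.4] station [-168.6  -65.4] zhead 29.4 shift xyz [  1.4 -57.4 -41.3] F [-3.8 -0.4 -0.2] t 12.55 open 0.0
q [ 0.56  0.44 -0.6   1.98  0.33  0.82  0.29] turn(x) None
radial y 54.8 z -21.8 tool a(deg) 19.2 Ftool [ 0.2  1.5 -3.5]
```

View pics/w9.png

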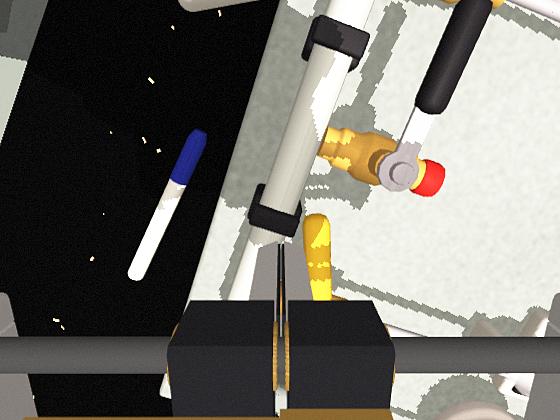

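Call:
drive_tool:
  targets: [0, 1, 2.9, 3, 1, 0, 1, 2.9, 3, 1, 0, 1, 2.9, 3, 1, 0, 1, 2.9, 3, 1, 0, 1, 2.9, 3, 1, 0, 1, 2.9, 3, 1, 0, 0.4, 1.2, 1.2, 1, 0, 0, 1, 0, 1]

```text
clock: 13.4
eef_pos: [525.5, -52.1, 85.4]
orientation: [2.624, 1.57, 2.805]
wrist_force: [-3.0, 1.0, -0.7]
opening: 0.004
```

Run:
```python
from h import *
goto([501.5,-135.3,84]);rel((-130,-110))
```

```text
pos [525.5 -52.1  85.4] station [-150.4  -55.6] zhead 10.4 shift xyz [  1.4 -77.5 -38.5] F [-3.   1.  -0.7] t 13.4 open 0.0
q [ 0.47  0.45 -0.52  1.94  0.3   0.83 -0.04] turn(x) None
radial y 54.4 z -20.2 tool a(deg) 0.1 Ftool [ 0.7  1.5 -2.8]
```

Only 3 N so far, so the lever isn't firmly at its stop yet. I'll advance in small steps.

Call:
drive_tool:
  targets: [0, 0, 1, 0, 1, 0, 0, 0.7, 0, 1, 0, 0, 0, 0, 1]

```text
clock: 13.7
eef_pos: [527.3, -52.1, 85.4]
orientation: [2.22, 1.571, 2.4]
wrist_force: [-2.8, 1.8, 0.8]
opening: 0.006
```

Run:
```python
from h import *
goto([501.5,-135.3,84]);rel((-130,-110))
```

```text
pos [527.3 -52.1  85.4] station [-148.5  -55.9] zhead 10.3 shift xyz [  1.4 -77.2 -40.3] F [-2.8  1.8  0.8] t 13.7 open 0.01
q [ 0.46  0.45 -0.52  1.94  0.3   0.83 -0.04] turn(x) None
radial y 54.1 z -18.5 tool a(deg) 0.1 Ftool [-0.8  2.3 -2.4]
```

Call:
drive_tool:
  targets: [0, 0, 1, 0, 1, 0, 0, 0.5, 0, 1, 0, 0, 0, 0, 1]

```text
clock: 14.0
eef_pos: [527.6, -52.1, 85.3]
orientation: [3.126, 1.568, -2.978]
wrist_force: [-12.1, 1.3, 8.0]
opening: 0.005
```

Run:
```python
from h import *
goto([501.5,-135.3,84]);rel((-130,-110))
```

```text
pos [527.6 -52.1  85.3] station [-148.3  -55.9] zhead 10.3 shift xyz [  1.4 -77.2 -40.5] F [-12.1   1.3   8. ] t 14.0 open 0.0
q [ 0.46  0.45 -0.52  1.94  0.3   0.83 -0.04] turn(x) None
radial y 54.1 z -18.3 tool a(deg) 0.0 Ftool [ -7.9   3.4 -11.7]
```

The lever is at its stop at about 12 N. I'll back off, rise and look.

Call:
drive_tool:
  targets: [0, 0, -5, 0, 1, 0, 0, -10, 0, 1, -20, 0, -5, 0, 1, -30, 0, 0, 0, 1, -30, 0, 0, 0, 1, -30, 0, 0, 0, 1, 0, 0, -30, 0, 1, 0, 0, 0, 0, 1]

```text
clock: 14.8
eef_pos: [477.6, -61.7, 196.1]
orientation: [-1.286, 1.569, -1.108]
wrist_force: [0.0, -0.1, -0.9]
opening: 0.005
```

Run:
```python
from h import *
w=s2w((-140,-215)); goto([*w,140])
from cell import robot
for n in ("wrist","top","scene"):
    s=robot.snapshot(n); np.savez(n+"10.npz",**s); c=s["color"]
    if n=="top": c=cv2.resize(c[120:280,150:390],None,fx=3,fy=3)
    if n=="scene": c=cv2.resize(c[150:300,160:380],None,fx=3,fy=3)
    cv2.imwrite(f"pics/{n}10.png",c)
```

```text
pos [477.6 -61.7 196.1] station [-199.2  -56.5] zhead 10.2 shift xyz [  56.5 -158.3   59.2] F [ 0.  -0.1 -0.9] t 14.8 open 0.01
q [ 0.58  0.21 -0.59  1.96  0.14  1.01  0.11] turn(x) None
```

View pics/wrist10.png

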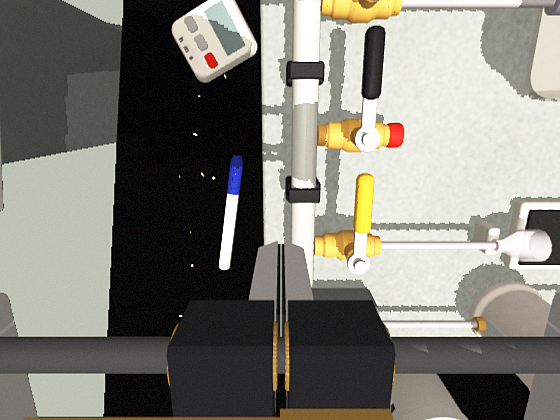

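View pics/top10.png

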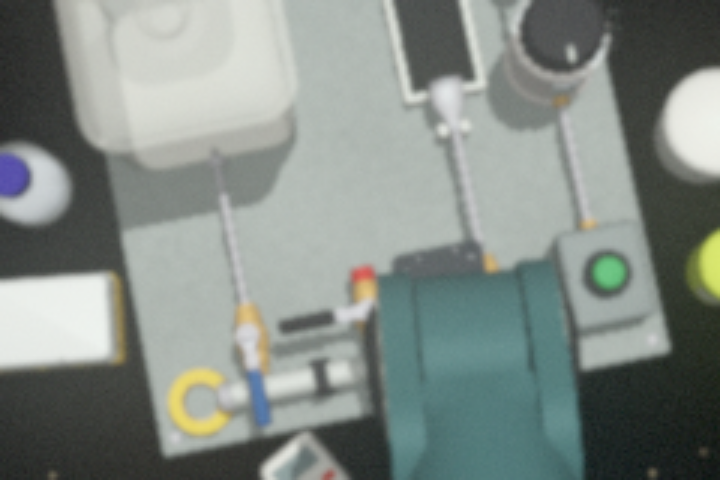

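View pics/scene10.png

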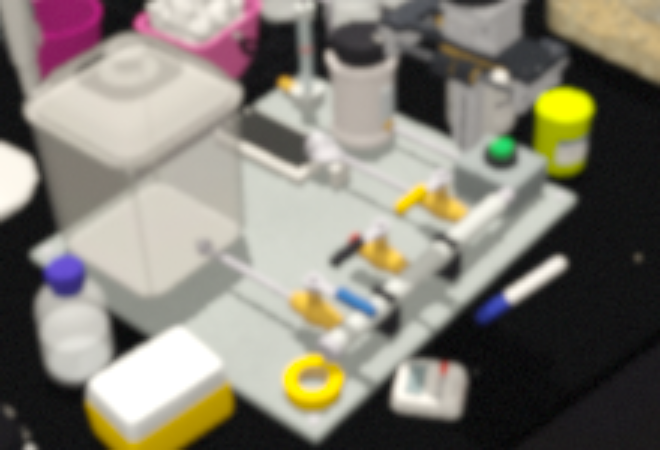

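Run:
```python
from h import *
s=load("wrist10.npz")
h=cv2.cvtColor(s["color"],cv2.COLOR_BGR2HSV); print(h[200,363],h[60,374],h[250,340])
def ax(m,z=98):
    ys,xs=np.nonzero(m); P=np.array([ray(s,x,y,z)[:2] for x,y in zip(xs,ys)])
    vx,vy,_,_=cv2.fitLine(P.astype(np.float32),cv2.DIST_L2,0,.01,.01).ravel(); d=Rs.T@np.array([vx,vy]); d*=np.sign(d[1]); return np.degrees(np.arctan2(-d[0],d[1])),Rs.T@(P.mean(0)-T),len(xs)
b,m=blobs(s,(22,120,80),(34,255,255),(345,165,385,233),20); print("yellow",ax(m),b)
m=np.zeros_like(m); g=cv2.inRange(h,(0,0,0),(180,255,70)); m[25:98,358:390]=g[25:98,358:390]; print("black",ax(m))
for n,u,v in(("conenut",358,265),("sparenut",367,139)): print(n,Rs.T@(ray(s,u,v,101)[:2]-T))
```

```text
[ 29 175 255] [170  36  64] [ 18 171 201]
yellow (np.float64(-0.06008206619607176), array([-127.85913446,  -51.86397196]), 838) [([356, 175, 18, 58, 835], [364.59, 203.68])]
black (np.float64(-0.2605140565990783), array([-129.00285944,   58.38032037]), 1341)
conenut [-130.63212915 -106.31285287]
sparenut [-130.26393333    1.72668018]
```

The yellow lever is at 0° (shut) and the spare is unmoved at 0°. Now the flush button.

Call:
drive_tool:
  targets: [0, -20, 8, 0, 1, 0, -35, 12, 0, 1, 0, -40, 15, 0, 1, 0, -35, 14, 0, 1, 0, -20, 7, 0, 1, 0, -8, 3, 0, 1, 0, 0, 0, 0, 1, 0, 0, 0, 0, 1]

```text
clock: 15.75
eef_pos: [565.7, -204.3, 195.3]
orientation: [1.823, 1.57, 2.004]
wrist_force: [0.2, 0.0, 0.5]
opening: 0.004
```

Run:
```python
from h import *
goto([564.2,-206.8,95])
from cell import robot
s=robot.snapshot("wrist"); np.savez("w11.npz",**s); cv2.imwrite("pics/w11.png",s["color"])
```

```text
pos [ 565.7 -204.3  195.3] station [-137.8 -212.5] zhead 10.3 shift xyz [100.3  -2.3  -1.9] F [0.2 0.  0.5] t 15.75 open 0.0
q [ 0.67  0.43 -0.49  1.67  0.22  1.1   0.3 ] turn(x) None
```

View pics/w11.png

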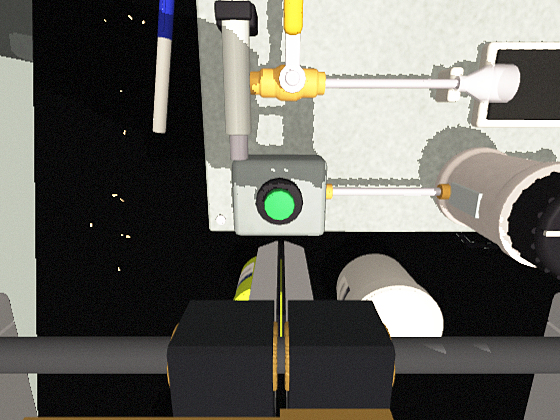

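Run:
```python
from h import *
s=load("w11.npz"); p=ray(s,279,205,82); print(p,Rs.T@(p[:2]-T)); print(proj(s,[564.2,-206.8,82]))
```

```text
[ 565.2850707  -204.59097148   82.        ] [-138.31945925 -212.73061568]
[277.34737891 207.15498111]
```

Call:
drive_tool:
  targets: [20, -1, -1, 0, 1, 30, -1, -1, 0, 1, 30, 0, 0, 0, 1, 15, 0, 0, 0, 1, 3, 0, 0, 0, 1, 0, 0, 0, 0, 1]

```text
clock: 16.4
eef_pos: [564.5, -207.6, 98.1]
orientation: [-0.008, 1.57, 0.172]
wrist_force: [-1.0, -0.8, 0.7]
opening: 0.008
```

Run:
```python
from h import *
goto([564.2,-206.8,82])
from cell import robot
for n in ("wrist","scene"):
    s=robot.snapshot(n); c=s["color"]
    if n=="scene": c=cv2.resize(c[150:260,260:380],None,fx=5,fy=5)
    cv2.imwrite(f"pics/{n}12.png",c)
```

```text
pos [ 564.5 -207.6   98.1] station [-139.6 -215.6] zhead 10.3 shift xyz [16.1  0.8 -0.2] F [-1.  -0.8  0.7] t 16.4 open 0.01
q [ 0.65  0.54 -0.46  1.75  0.29  0.92  0.25] turn(x) None
```

View pics/wrist12.png

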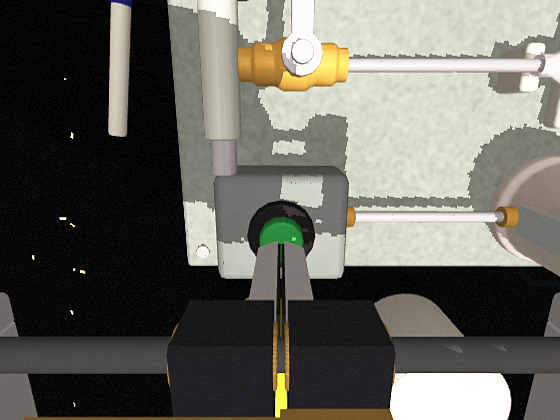

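View pics/scene12.png

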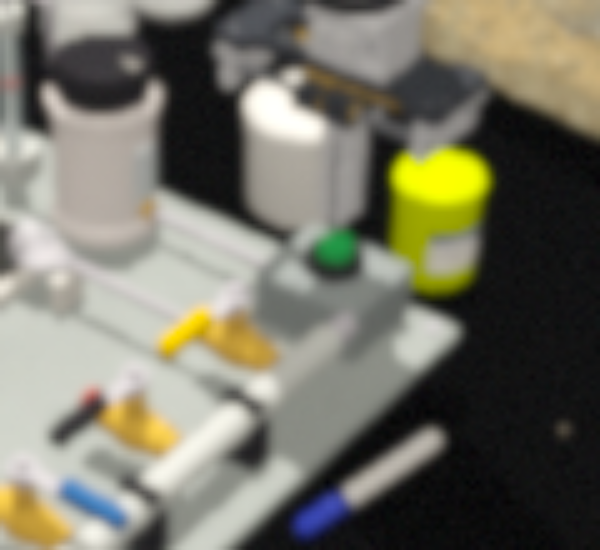

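Run:
```python
from h import *
from cell import robot
s=robot.snapshot("scene")
for P in ([564.2,-206.8,82],[564.5,-207.6,98.1],[564.5,-207.6,190]): print(((proj(s,P)-[260,150])*5).round(0))
c=s["color"]; b,_=blobs(s,(50,60,30),(85,255,200),(310,180,345,215),4); print(b)
for q in b: print(ray(s,*q[1],80))
cv2.imwrite("pics/s13.png",cv2.resize(c[150:220,300:360],None,fx=9,fy=8,interpolation=cv2.INTER_NEAREST))
```

```text
[334. 240.]
[336. 221.]
[343. 111.]
[([323, 195, 9, 9, 64], [327.05, 199.33])]
[ 559.79351666 -203.6970776    80.        ]
```

View pics/s13.png

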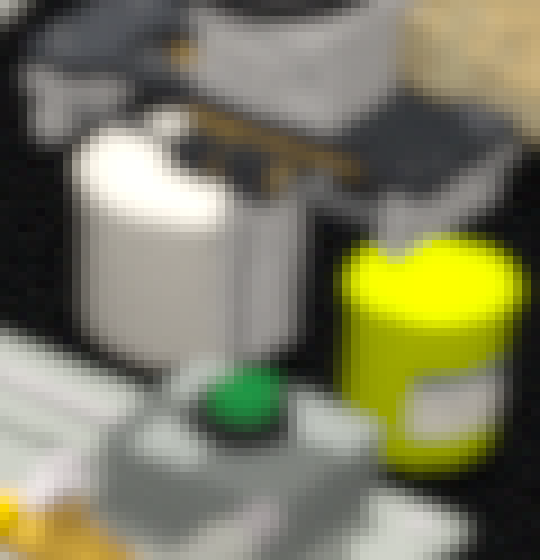

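The finger is directly above the button in this view, consistent with the projection. I'll press down and check the force.

Call:
drive_tool:
  targets: [10, 1, 0, 0, 1, 4, 0, 0, 0, 1, 3, 0, 0, 0, 1, 2, 0, 0, 0, 1, 2, 0, 0, 0, 1, 0, 0, 0, 0, 1]

```text
clock: 17.15
eef_pos: [563.9, -207.0, 76.4]
orientation: [2.773, 1.57, 2.953]
wrist_force: [-3.8, 0.9, 4.4]
opening: 0.006
```

Call:
drive_tool:
  targets: [1, 0, 0, 0, 1, 0.7, 0, 0, 0, 1, 0, 0, 0, 0, 1]

```text
clock: 17.45
eef_pos: [564.1, -207.0, 76.0]
orientation: [-1.837, 1.57, -1.658]
wrist_force: [-10.1, 3.4, 23.6]
opening: 0.006
```

It's fully down at z 76 with a rising force. I'll hold it.

Call:
drive_tool:
  targets: [-0.3, 0, 0, 0, 1, 0, 0, 0, 0, 1, 0, 0, 0, 0, 1, 0, 0, 0, 0, 1, 0, 0, 0, 0, 1, 0, 0, 0, 0, 1, 0, 0, 0, 0, 1, 0, 0, 0, 0, 1]

```text
clock: 18.25
eef_pos: [564.1, -207.0, 76.0]
orientation: [-1.732, 1.57, -1.552]
wrist_force: [-8.7, 2.7, 19.9]
opening: 0.008
```

Call:
drive_tool:
  targets: [0, 0, 0, 0, 1, 0, 0, 0, 0, 1, 0, 0, 0, 0, 1, 0, 0, 0, 0, 1, 0, 0, 0, 0, 1, 0, 0, 0, 0, 1, 0, 0, 0, 0, 1, 0, 0, 0, 0, 1]

```text
clock: 19.05
eef_pos: [564.1, -207.0, 76.0]
orientation: [-1.77, 1.57, -1.591]
wrist_force: [-9.2, 1.9, 19.4]
opening: 0.005
```

Call:
drive_tool:
  targets: [0, 0, 0, 0, 1, 0, 0, 0, 0, 1, 0, 0, 0, 0, 1, 0, 0, 0, 0, 1, 0, 0, 0, 0, 1, 0, 0, 0, 0, 1, 0, 0, 0, 0, 1, 0, 0, 0, 0, 1]

```text
clock: 19.85
eef_pos: [564.1, -207.0, 76.0]
orientation: [-1.985, 1.57, -1.805]
wrist_force: [-9.3, 2.6, 20.1]
opening: 0.005
```

Call:
drive_tool:
  targets: [0, 0, 0, 0, 1, 0, 0, 0, 0, 1, 0, 0, 0, 0, 1, 0, 0, 0, 0, 1, 0, 0, 0, 0, 1, 0, 0, 0, 0, 1, 0, 0, 0, 0, 1]

```text
clock: 20.55
eef_pos: [564.1, -207.0, 76.0]
orientation: [-1.824, 1.57, -1.645]
wrist_force: [-9.2, 3.1, 19.4]
opening: 0.007
```

Call:
drive_tool:
  targets: [-5, 0, 0, 0, 1, -15, 0, 0, 0, 1, -30, 0, 0, 0, 1, -30, 0, 0, 0, 1, -30, 0, 0, 0, 1, 0, -30, -30, 0, 1, 0, -30, -30, 0, 1, 0, 0, 0, 0, 1]

```text
clock: 21.35
eef_pos: [512.6, -282.2, 185.8]
orientation: [-2.053, 1.568, -1.88]
wrist_force: [0.5, 0.7, 0.0]
opening: 0.006
```

Run:
```python
from h import *
goto([564.2,-206.8,82])
from cell import robot
for n in ("scene","top","wrist"):
    s=robot.snapshot(n); c=s["color"]; np.savez(n+"14.npz",**s)
    if n=="top": c=cv2.resize(c[120:280,150:390],None,fx=3,fy=3)
    if n=="scene": c=cv2.resize(c[150:300,160:380],None,fx=3,fy=3)
    cv2.imwrite(f"pics/{n}14.png",c)
```

```text
pos [ 512.6 -282.2  185.8] station [-204.  -279.7] zhead 9.9 shift xyz [103.6  65.7  63.9] F [0.5 0.7 0. ] t 21.35 open 0.01
q [ 0.82  0.4  -0.47  1.72  0.21  1.06  0.45] turn(x) None
```

View pics/top14.png

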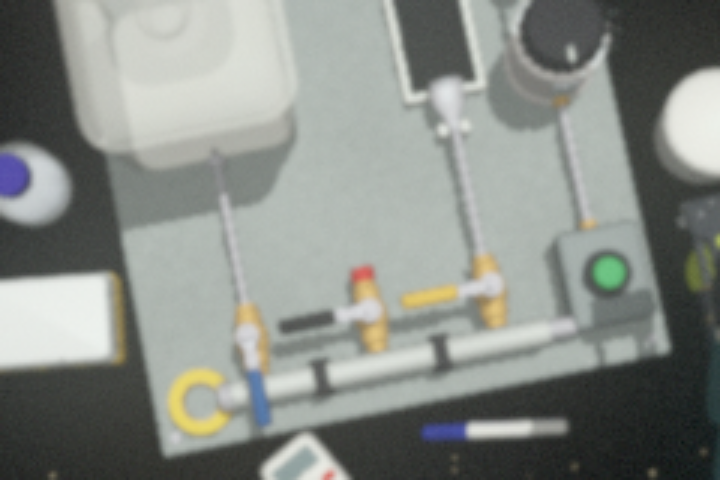

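View pics/scene14.png

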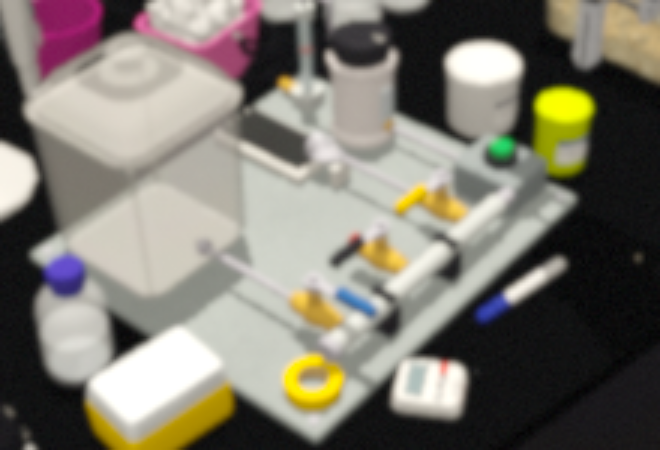

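The top view shows the blue lever in line at (258,375), the yellow crosswise at (440,297), the black crosswise as before, and the green button up. The other things are where they were and the arm is clear, so I'll hand in.

Run:
```python
from cell import robot
print(robot.job_done()); print(robot.state()["clock"])
```

```text
the job is handed in; nothing more can be done
None
the job is handed in; nothing more can be done
```

The purge sequence was done in the order asked and handed in at about 21 s of the 69 s allowed.

- **Blue lever (chamber):** I pushed it with the closed fingertip until it met its stop at about 13 N. The wrist camera then measured it at about 90°, fully open. Two readings of the same picture gave 89.7° and 91.2°.
- **Yellow lever (nose cone):** only after that, I pushed it to its stop at about 12 N. It measured -0.1°, fully shut.
- **Flush button:** I held it right down, with the fingertip at z 76.0 and about 20 N, for 3.1 to 3.3 s and then let it go. That force is well above the 5 N the spring needs. The 9 N sideways part suggests the tip may also have rested on the collar.
- **Everything else:** the black spare lever measured -0.3° after the yellow push, which I take as unmoved. In the last pictures the other things looked undisturbed and the arm was clear with no load on it. That the button came up I judged only by eye.

The wrist camera's positions differed from the top-view fit by up to 4 mm. That was too little to affect any step, and no check failed.

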